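Shim the rocking counter scale

TASK

The counter scale rocks because one of its feet is too short to reach the counter. With your fingertips push the wooden wedge along the counter, thin edge first, centrally under that short foot until it is firmly jammed, without shoving the scale away or jacking it up; then press down firmly with a fingertip on the round steel boss above that foot to check that the scale no longer rocks, and let go. Do not pick anything up, and leave the other things as they are.

Things in the scene. Friction and masses are not known exactly. Their poses are not given: they have to be found in the camera images.
- scale: counter scale, 3.5 kg, loose: white housing 240 (own x) x 220 (own y) mm, 67 mm high, pan up to 74. Origin: centre of its footprint at counter level, z up. Four feet on steel ears that stick out past its two y sides, centres at own x +-95, y +-140 mm. The foot at (+95, +140) is too short and hangs in the air; the others carry the scale, so it rocks if that corner is pressed with about 7 N.
- ear: the ear with the short foot. Origin: centre of the foot's flat round underside (28 mm across), which hangs 8 mm above the counter; axes as the scale's. The ear's plate (42 x 56 mm in own x, y) lies 26 to 36 mm above the counter, free below all round the foot.
- boss (a point): centre of the flat top of the round steel boss (26 mm across) straight above the short foot, 42 mm above the counter. The housing's wall stands 30 mm from it towards the scale's own -y, rising to 67 mm. Axes as the scale's. A firm check press is 10 to 20 N straight down, kept on for a moment.
- wedge: wooden wedge lying on the counter, 60 g, 100 mm long (own x), 42 wide. Origin: centre of its underside; +x to the thin edge. Its top slopes evenly from 3 mm high at the thin edge (x = +50) to 20 mm at the flat upright back (x = -50); 8 mm high 29 mm behind the thin edge. Starts with the thin edge 45 to 90 mm from the short foot's rim, up to 20 mm to one side and 0.15 rad askew.
- wedge_back (a point): middle of the wedge's flat upright back face (42 wide, 20 mm high), 10 mm above the counter, on the side away from the scale; axes as the wedge's. The wedge slides with under 1 N; once it meets the foot it jams and the push rises steeply; a push of 6 to 8 N wedges it well and it then stays by friction.
- bearing: steel bearing ring lying on the scale's pan, 52 mm across, 15 mm high; origin: centre of its underside; to be left alone
- block: plain flat wooden block, 70 x 30 x 16 mm, NOT the wedge (same height all along), lying to one side of the wedge; origin: centre of its underside; to be left alone
- carton: small cardboard box 60 x 90 x 45 mm high, to the other side of the wedge; origin: centre of its underside; to be left alone
- filter: blue oil filter standing upright, 68 mm across, 80 mm high; origin: centre of its underside; to be left alone
- jar: glass jar with steel cap, 64 mm across, 85 mm high; origin: centre of its underside; to be left alone
- can: can with a yellow label, 60 mm across, 110 mm high; origin: centre of its underside; to be left alone
- driver: screwdriver lying flat; origin: on its underside, own x along its length; to be left alone
Mind the look-alikes: they are no part of the job. Leave any pink or white look-alike of the wedge alone.

How it is judged:
By the outcome, as a careful person would: the job done as asked, in the order asked, and still so for the second after the job is handed in, with the robot touching nothing.
It also fails if it takes over 58 s, if anything falls off the work surface, if the arm or the gripper's body presses on something with over 40 N, if the wrist force passes 120 N, or if a joint passes its speed limit or range.

ROBOT

A 7-joint arm with a two-finger parallel gripper is mounted at the origin on the work surface. World frame = base frame: x ahead of the robot, y to its left, z up, the work surface at z = 0. Lengths are in m, angles in rad, forces in N, time in s.
With the tool pointing down it reaches from about 0.4 to 0.9 m from the base axis. Payload 5.5 kg.
Tool frame: the origin (TCP) lies midway between the tips of the shut fingers; the grasp point (between the pads) lies 19 mm behind it (manip.grip_depth is the distance from the TCP to the grasp point, in m); z points along the fingers, y is the line along which they close (so a half turn about z gives the same grasp; the last joint's range is limited). The gripper opens to 92 mm and grips with 3 to 60 N. Pads are 19 mm wide; open, the fingers measure 130 mm over their backs; the gripper's body (75 mm by 190 mm) begins 47 mm behind the grasp point.
Start: joints at [-0.895, 0.501, -0.427, 1.55, 0.221, 1.138, -0.21], TCP at [0.261, 0.595, 0.227] pointing down, gripper open.
Joint ranges: [-2.88, 2.88], [-0.31, 2.03], [-1.54, 1.56], [0.2, 2.42], [-1.41, 4.55], [0.19, 2.02], [-2.57, 2.57]. Speed limits (rad/s): [2.57, 2.57, 3.14, 3.14, 3.14, 3.14, 3.14].

INTERFACE

Orientations are given as a unit quaternion [x, y, z, w].
In Python, from bench import manip, effector, viewer gives the robot as it stands. Calls block until the motion is done:
- manip.move_pose(position, orientation): joint-space move of the TCP to a pose.
- manip.servo_line(position, ori=None, vel=0.15): straight line of the TCP; ori=None keeps the orientation; vel is the mean speed in m/s.
- manip.movej(angles): joint-space move.
- effector.open_jaws() and effector.close(f_grip=None): open the fingers fully, or close them until they stop; f_grip is the grip in N (None keeps the last).
- manip.sleep(seconds).
- manip.solve_ik(position, orientation): joint angles nearest the present ones, or None.
- viewer.get_image(name): name is "scene" or "top" or "wrist"; returns the picture (480x640x3 uint8, red, green, blue); there is no depth.
- viewer.get_calibration(name): a dict with "vfov" (degrees; the focal length in pixels is half the picture's height over the tangent of half this angle, whatever the lens; pixels are square), "cx", "cy" (the principal point, pixels), "eye" and "attitude" of the camera in the world. Camera axes: x right, y down, z forward; pixel columns grow to the right and rows downward; lengths in m; the calibration is good to about 2 mm. A picture is of the moment at which its call begins: read the wrist's pose just before it. get_calibration takes no time and is no camera call; for the wrist camera it gives the pose at the moment of the call.
A pose or a line that the arm cannot do raises manip.PlanningError and nothing moves.
- manip.hand_in(): hands the job in; it is judged then, once.
Readings, each from a call of its own:
- manip.current_clock(): time.
- manip.current_q(): joint angles.
- manip.current_joint_velocities(): joint speeds.
- manip.current_tau(): joint torques, N m.
- manip.current_tool_pos(): TCP position.
- manip.current_tcp_rot(): TCP orientation.
- manip.current_force(): force on the tool from outside, world axes, zero at the start.
- manip.current_wrist_torque(): the same for the moment, N m.
- manip.current_finger_gap(): finger opening in m.
- manip.current_gripper_force(): force on a finger pad.
Only numpy, scipy, OpenCV 4.12 (cv2) and the standard library are available. Lean on these libraries where they do the work, as an engineer would, in place of code of your own. Each camera call takes 0.05 s, during which the arm holds its last target. There are 200 camera calls.

## Working session

There is one attempt and no reset: what is moved stays moved. The work goes in short steps, each a Python script; the robot and the scene stay as the last script left them, time stands still between calls to the robot, and variables do not carry over. Pictures are saved under pics/ and viewed, at most 13 in all, crops included, and the job is handed in when it is done.

```bash
mkdir -p pics; cat > h.py <<'E'
import numpy as np, cv2
from bench import manip, effector, viewer
from scipy.spatial.transform import Rotation as R
def cal(n):
    c=viewer.get_calibration(n); a=np.array(c["attitude"],float)
    M=R.from_quat(a).as_matrix() if a.size==4 else a.reshape(3,3)
    return 240/np.tan(np.radians(c["vfov"])/2),c["cx"],c["cy"],np.array(c["eye"]),M
def ray(c,uv,z):
    f,cx,cy,e,M=c; d=M@np.array([(uv[0]-cx)/f,(uv[1]-cy)/f,1]); return e+d*(z-e[2])/d[2]
def proj(c,p):
    f,cx,cy,e,M=c; q=M.T@(np.array(p)-e); return np.array([cx+f*q[0]/q[2],cy+f*q[1]/q[2]])
def shot(n,fn):
    c=cal(n); im=viewer.get_image(n); cv2.imwrite(fn,im[:,:,::-1]); return c,im
E
python3 - <<'E'
from h import *
for n in("scene","top","wrist"):
    print(n,viewer.get_calibration(n)); shot(n,f"pics/{n}0.png")
print(manip.current_tcp_rot(),manip.current_clock())
E
```

```text
scene {'vfov': 55.06029786468817, 'cx': 317.2258514718883, 'cy': 237.14249429046876, 'eye': array([ 1.20669937, -0.74205536,  0.83311469]), 'attitude': array([ 0.83044859,  0.34085359, -0.15686119, -0.41178699])}
top {'vfov': 54.147921101887604, 'cx': 330.9700562304578, 'cy': 235.06755400467927, 'eye': array([ 0.34899996, -0.04215889,  1.12157761]), 'attitude': array([ 0.71084211, -0.69744195,  0.06383855, -0.06482947])}
wrist {'vfov': 64.84381125192687, 'cx': 319.5144946984737, 'cy': 236.52127344025303, 'eye': array([0.19528996, 0.6241733 , 0.38355216]), 'attitude': array([0.82940407, 0.54214375, 0.0724042 , 0.11369557])}
[ 2.04913551e-01  9.78779782e-01 -7.35327668e-04 -1.84787127e-04] 0.15
```

View pics/top0.png

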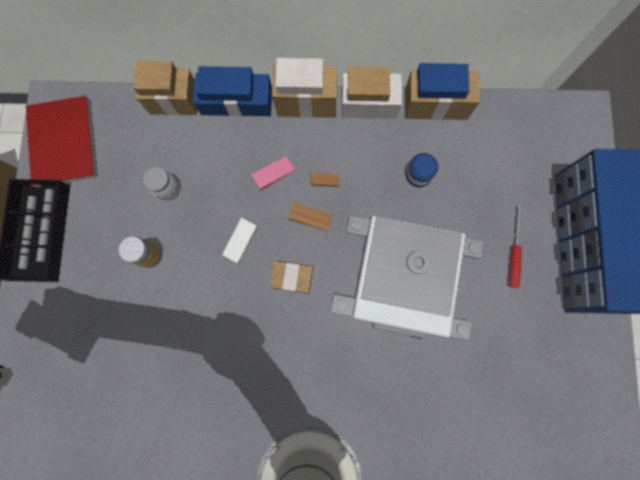

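View pics/scene0.png

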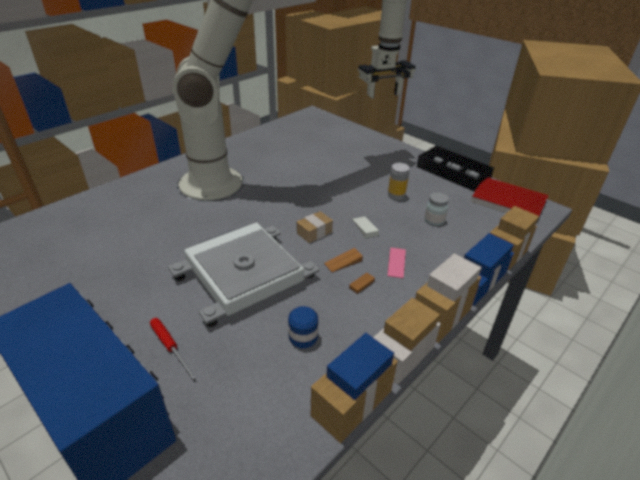

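Top view: the wedge candidates are the wedge (311,216, about 42 px = 100 mm), the short block (325,180), pink (272,172), white (240,240) and carton (291,277). By its length and wood colour I choose (311,216), aimed at the ear at (357,226). I'll check it close up with the wrist camera.

```bash
python3 - <<'E'
from h import *
c=cal("top")
for n,uv,z in [("wedge",(311,216),.008),("back",(291,211),.01),("thin",(331,222),.003),("b+95+140",(357,226),.042),("b+95-140",(473,248),.042),("b-95+140",(343,305),.042),("b-95-140",(462,328),.042),("block",(325,180),.016),("carton",(291,277),.045),("filter",(422,165),.08)]:
    print(n,ray(c,uv,z).round(3))
w=cal("wrist"); p=np.array(manip.current_tool_pos())
hit=ray(w,(w[1],w[2]),0); print("hit",hit)
tgt=(ray(c,(311,216),.008)+ray(c,(357,226),.04))/2
q=p+(tgt-hit)*[1,1,0]; q[2]=p[2]+.05
print(q)
effector.close(10)
manip.move_pose(q,manip.current_tcp_rot())
manip.sleep(.3)
c,im=shot("wrist","pics/w1.png"); print(manip.current_tool_pos(),c,manip.current_clock(),manip.current_force())
np.savez("w1.npz",f=c[0],cx=c[1],cy=c[2],e=c[3],M=c[4])
E
```

```text
wedge [0.6   0.011 0.008]
back [0.611 0.06  0.01 ]
thin [ 0.587 -0.038  0.003]
b+95+140 [ 0.571 -0.099  0.042]
b+95-140 [ 0.524 -0.37   0.042]
b-95+140 [ 0.387 -0.069  0.042]
b-95-140 [ 0.34  -0.338  0.042]
block [ 0.689 -0.021  0.016]
carton [0.448 0.051 0.045]
filter [ 0.71  -0.247  0.08 ]
hit [0.29224277 0.580485   0.        ]
[ 0.55405204 -0.02993935  0.2758961 ]
[ 0.55406948 -0.02963596  0.27582269] (np.float64(377.86008714972746), 319.5144946984737, 236.52127344025303, array([ 4.88697980e-01, -4.71878598e-04,  4.33605969e-01]), array([[ 0.40106191,  0.882931  ,  0.24409463],
       [ 0.9160499 , -0.38615805, -0.10832607],
       [-0.00138534,  0.26704832, -0.96368214]])) 4.3917 [1.0327828  0.44891755 0.41520257]
```

View pics/w1.png

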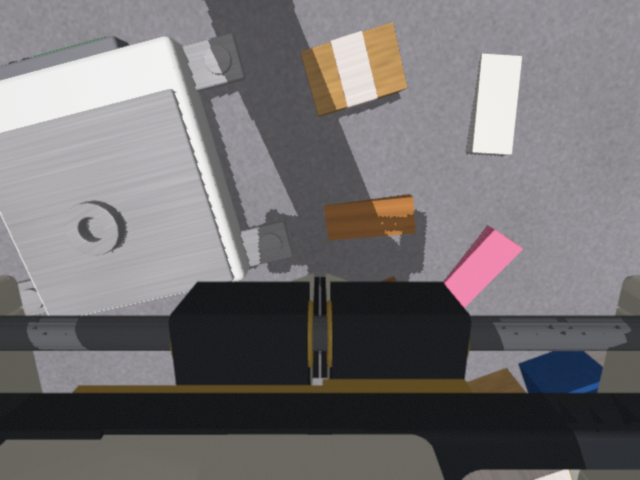

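Close view: the wedge lies at (325–415, 195–240), thin edge to the left facing the ear boss at (271,240). The carton (355,68), white (497,105) and pink (485,265) pieces are separate. Next I'll zoom in for exact corners and look at the finger shape.

```bash
python3 - <<'E'
import cv2,numpy as np
from h import *
a=cv2.imread("pics/w1.png"); b=cv2.imread("pics/wrist0.png")
z=cv2.resize(a[170:290,230:430],None,fx=4,fy=4,interpolation=cv2.INTER_CUBIC)
z=np.clip(z.astype(float)*1.6,0,255).astype(np.uint8)
for i in range(0,800,80): cv2.line(z,(i,0),(i,6),(0,255,0),1)
s=cv2.resize(b,(160,120))
out=np.vstack([z,np.zeros((120,800,3),np.uint8)]); out[480:,:160]=s
cv2.imwrite("pics/z1.png",out)
d=np.load("w1.npz"); c=(d['f'],d['cx'],d['cy'],d['e'],d['M'])
p=np.array(manip.current_tool_pos()); T=R.from_quat(manip.current_tcp_rot()).as_matrix()
print("tcp px",proj(c,p), "10mm +x",proj(c,p+T[:,0]*.0095),"y19",proj(c,p+T[:,1]*.019),"grasp",proj(c,p-T[:,2]*.019),"body corner",proj(c,p-T[:,2]*.066+T@[-.0375,.095,0]))
print(T.round(3))
E
```

```text
tcp px [318.89826642 295.78166507] 10mm +x [318.88057742 276.16013501] y19 [360.84792418 295.79104491] grasp [318.75843705 315.42724783] body corner [624.00579043 495.8762222 ]
[[-0.916  0.401 -0.   ]
 [ 0.401  0.916  0.   ]
 [ 0.     0.    -1.   ]]
```

View pics/z1.png

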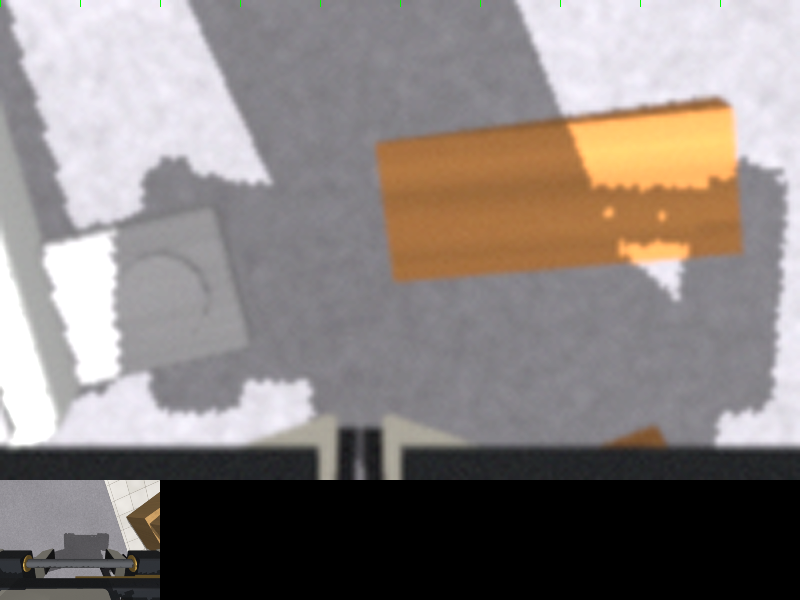

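View pics/wrist0.png

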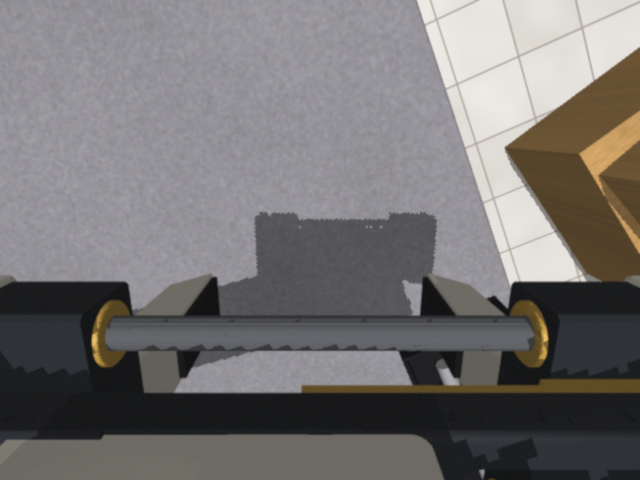

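```bash
cat > m1.py <<'E'
from h import *
d=np.load("w1.npz"); c=(d['f'],d['cx'],d['cy'],d['e'],d['M'])
g=lambda u,v,z: ray(c,(230+u/4,170+v/4),z)
t1,t2=g(377,143,.003),g(394,282,.003); b1,b2=g(735,107,.02),g(742,252,.02)
thin=(t1+t2)/2; back=(b1+b2)/2
boss=g(163,298,.042); e1,e2=g(213,207,.036),g(249,346,.036)
E
python3 - <<'E'
from m1 import *
n=np.linalg.norm
print("thin",thin,"w",n(t1-t2),"back",back,"w",n(b1-b2),"len",n((thin-back)[:2]),"heading",np.arctan2(*(thin-back)[[1,0]]))
print("boss",boss,"ear outer mid",(e1+e2)/2,"w",n(e1-e2),"dist",n(((e1+e2)/2-boss)[:2]))
x=(e2-e1)[:2]/n((e2-e1)[:2]); print("scale own x ang",np.arctan2(x[1],x[0]))
# top cam: refine yaw from ears
T=cal("top"); P={k:ray(T,uv,.042)[:2] for k,uv in dict(a=(357,226),b=(473,248),c=(343,305),d=(462,328)).items()}
print("top yaw",[np.arctan2(v[1],v[0]) for v in (P['a']-P['c'],P['b']-P['d'])],[np.arctan2(-v[0],v[1]) for v in (P['a']-P['b'],P['c']-P['d'])])
E
```

```text
thin [ 0.58632988 -0.03506239  0.003     ] w 0.042139611195770976 back [0.61332159 0.06042183 0.02      ] w 0.04166252925055047 len 0.09922594607057532 heading -1.8462907587065096
boss [ 0.57495319 -0.09642493  0.042     ] ear outer mid [ 0.57844433 -0.07824292  0.036     ] w 0.04053559638022867 dist 0.01851414824051626
scale own x ang -0.1897356115572516
top yaw [np.float64(-0.1626827460448542), np.float64(-0.16947976987823882)] [np.float64(-0.17246855922148244), np.float64(-0.1701501708192819)]
```

```bash
cat >> h.py <<'E'
from scipy.optimize import minimize
YAW=-.172; SX=np.array([np.cos(YAW),np.sin(YAW)]); SY=np.array([-np.sin(YAW),np.cos(YAW)])
BOSS=np.array([.574,-.097])
V=np.array([[50,21,0],[50,-21,0],[50,21,3],[50,-21,3],[-50,21,0],[-50,-21,0],[-50,21,20],[-50,-21,20]])/1000
def W(s,o): return BOSS+s*SX+o*SY       # scale-aligned coords about the foot
def S(p): d=np.array(p[:2])-BOSS; return np.array([d@SX,d@SY])
def quat(h):  # tool z down, tool x along heading h
    x=np.array([np.cos(h),np.sin(h),0]); z=np.array([0,0,-1.]); return R.from_matrix(np.c_[x,np.cross(z,x),z]).as_quat()
def fit(c,im,p0,fn=None,clip=(0,480)):
    hsv=cv2.cvtColor(im,cv2.COLOR_RGB2HSV); m=cv2.inRange(hsv,(6,110,40),(20,255,255))
    def hull(p):
        r=R.from_euler('z',p[2]).as_matrix(); q=np.array([proj(c,r@v+[p[0],p[1],0]) for v in V]); return cv2.convexHull((q*16).astype(np.int32))
    near=np.zeros((480,640),np.uint8); cv2.fillConvexPoly(near,hull(p0),255,shift=4); near=cv2.dilate(near,np.ones((41,41)))
    near[:clip[0]]=0; near[clip[1]:]=0
    n,l,st,_=cv2.connectedComponentsWithStats(m&near); k=1+np.argmax(st[1:,4]); m=(l==k).astype(np.uint8)
    def cost(d):
        a=np.zeros_like(m); cv2.fillConvexPoly(a,hull(p0+d*[.001,.001,.02]),1,shift=4); a[near==0]=0
        return 1-(a&m).sum()/max((a|m).sum(),1)
    b=min((minimize(cost,s,method='Nelder-Mead',options=dict(initial_simplex=np.array(s)+np.array([[0,0,0],[5,0,0],[0,5,0],[0,0,5]]))) for s in ([0,0,0],[-2,-2,-2])),key=lambda r:r.fun)
    p=p0+b.x*[.001,.001,.02]
    if fn: o=im[:,:,::-1].copy(); cv2.polylines(o,[hull(p)],True,(0,255,0),1,shift=4); cv2.imwrite(fn,o)
    return p,1-b.fun
def rep(p):
    u=np.array([np.cos(p[2]),np.sin(p[2])]); e=p[2]-(YAW-np.pi/2)
    print("wedge",p.round(4),"thin(s,o)mm",(1e3*S(p[:2]+.05*u)).round(1),"back",(1e3*S(p[:2]-.05*u)).round(1),"askew",round(e,3))
E
python3 - <<'E'
from h import *
d=np.load("w1.npz"); c=(d['f'],d['cx'],d['cy'],d['e'],d['M'])
im=cv2.imread("pics/w1.png")[:,:,::-1].copy()
p,q=fit(c,im,np.array([.600,.0127,-1.846]),"pics/f1.png"); print(q); rep(p); np.save("wp.npy",p)
h=YAW-np.pi/2
print(manip.current_q())
for hh in (h,h+np.pi):
  for o in (.22,.11,0.0): print(manip.solve_ik([*W(0,o),.05],quat(hh)))
E
```

```text
0.92711034284068
wedge [ 0.5993  0.0115 -1.8493] thin(s,o)mm [ 1.  61.5] back [ 11.6 161. ] askew -0.107
[ 0.04734652  0.25405511 -0.05059219  1.74717629  0.01391406  1.14080194
  1.15108912]
[ 0.01838938  0.65889961 -0.34546289  1.74066455  0.29516165  0.7933698
  2.50063043]
[ 0.68813636  0.91056135 -1.08777342  1.8039906   0.93900403  1.04875799
  2.19631036]
[ 0.88418319  0.89546242 -1.08760147  1.83165306  0.93462605  1.03375816
  2.3754403 ]
[-0.30183679  0.63230208  0.08800732  1.7529257  -0.07550173  0.75963692
 -0.34798537]
[-0.15820928  0.59211231  0.122194    1.8332993  -0.10308506  0.72228144
 -0.1511955 ]
[-2.71471329e-04  5.79433524e-01  1.56910550e-01  1.86195403e+00
 -1.31624351e-01  7.10146482e-01  5.94014662e-02]
```

```bash
python3 - <<'E'
from h import *
p0=np.load("wp.npy")
for n in("scene","top"):
    c,im=shot(n,f"pics/{n}1.png")
    try: p,q=fit(c,im,p0,f"pics/f_{n}1.png"); print(n,q); rep(p)
    except Exception as e: print(n,e)
Q=quat(YAW+np.pi/2)
manip.move_pose([*W(.009,.195),.08],Q)
manip.servo_line([*W(.009,.195),.007],vel=.1)
manip.sleep(.3)
print(manip.current_tool_pos(),manip.current_force(),manip.current_clock())
c,im=shot("scene","pics/scene2.png")
p,q=fit(c,im,p0,"pics/f_scene2.png"); print(q); rep(p)
cv2.imwrite("pics/c2.png",cv2.resize(cv2.imread("pics/f_scene2.png")[190:330,250:450],None,fx=4,fy=4))
E
```

```text
scene 0.8030592734225621
wedge [ 0.5965  0.0111 -1.8603] thin(s,o)mm [-2.2 60.7] back [  9.5 160. ] askew -0.117
top attempt to get argmax of an empty sequence
[0.61669169 0.09368894 0.00762917] [-0.22897301  0.38812949 -0.33889969] 6.9833
0.8285163776493256
wedge [ 0.5954  0.0163 -1.8634] thin(s,o)mm [-4.3 65.7] back [  7.7 165. ] askew -0.121
```

View pics/c2.png

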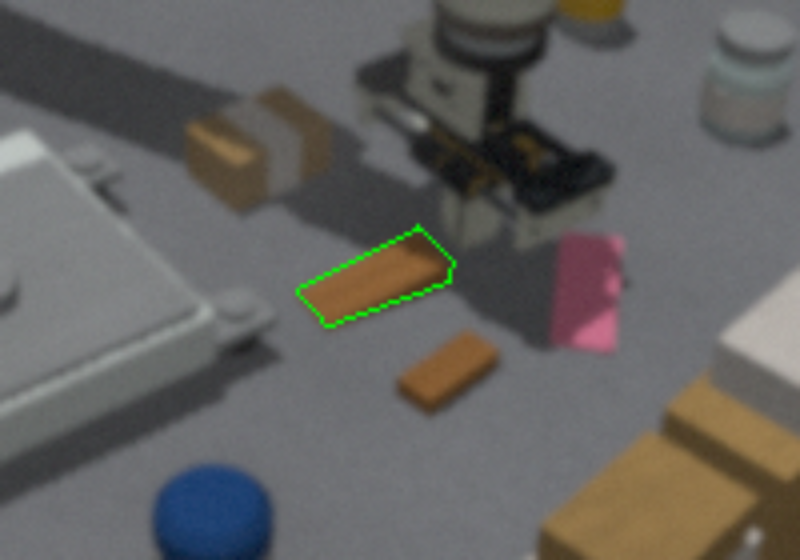

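The crop shows the wedge outlined (300–455, 228–325 of the crop). The shut fingers stand behind its back, and the block and carton are clear. I'll push a first stretch with the flat finger front.

```bash
sed -i 's/(6,110,40)/(4,100,15)/' h.py; python3 - <<'E'
from h import *
print("gap",manip.current_finger_gap())
f0=np.array(manip.current_force())
def go(s,o,z=.007,vel=.05):
    manip.servo_line([*W(s,o),z],vel=vel); t=manip.current_tool_pos(); f=np.array(manip.current_force())-f0
    print("tcp",(1e3*S(t)).round(1),round(t[2],4),"F s,o,z",(f[:2]@SX).round(2),(f[:2]@SY).round(2),f[2].round(2))
go(.009,.178); go(.009,.165); go(.008,.150)
manip.sleep(.2)
p0=np.load("wp.npy"); p0[:2]=W(.004,.095); p0[2]=YAW-np.pi/2-.05
c,im=shot("scene","pics/scene3.png")
p,q=fit(c,im,p0,"pics/f_scene3.png"); print(q); rep(p)
c,im=shot("top","pics/top3.png")
try: p,q=fit(c,im,p0,"pics/f_top3.png"); print("top",q); rep(p)
except Exception as e: print(e)
a=cv2.resize(cv2.imread("pics/f_scene3.png")[210:310,270:390],None,fx=5,fy=5)
b=cv2.resize(cv2.imread("pics/top3.png")[150:310,260:400],None,fx=3,fy=3); b=cv2.copyMakeBorder(b,0,20,0,0,cv2.BORDER_CONSTANT)[:500]
a=a[:500,:380]; cv2.imwrite("pics/c3.png",np.hstack([a,b]))
print(manip.current_clock())
E
```

```text
gap 0.0007055357479214492
tcp [  9.1 177.3] 0.007 F s,o,z 0.79 1.51 -1.38
tcp [  9.1 164.2] 0.007 F s,o,z 0.84 0.24 -0.95
tcp [  8.  149.3] 0.007 F s,o,z 0.83 0.7 -0.72
0.849721706864564
wedge [ 0.5972 -0.0118 -1.7072] thin(s,o)mm [10.1 38. ] back [  6.5 137.9] askew 0.036
top 0.6800501882057717
wedge [ 0.6006 -0.0143 -1.7321] thin(s,o)mm [12.6 36.1] back [ 11.5 136. ] askew 0.011
8.6833
```

View pics/c3.png

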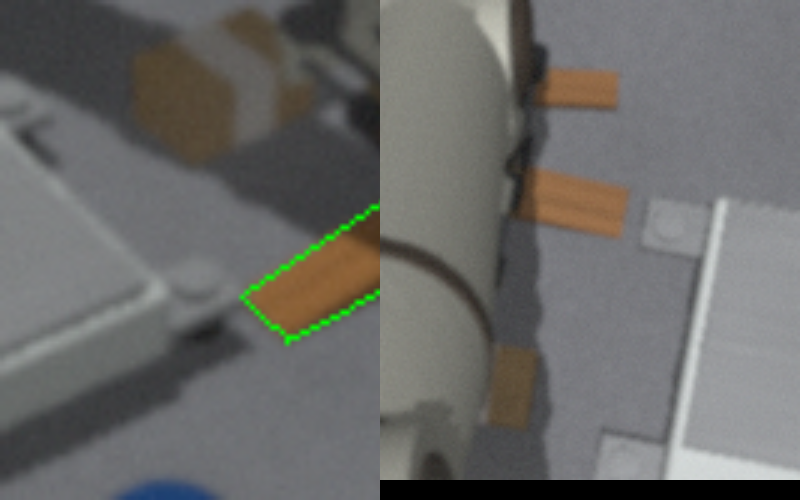

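Scene and top crops: the wedge is now about square to the scale, with its thin edge ~38 mm from the foot, but displaced ~10 mm to the +x side. I'll lift, measure it with the wrist camera, then nudge it sideways with the flat fingers.

```bash
python3 - <<'E'
from h import *
manip.servo_line([*W(.008,.175),.007],vel=.1)
manip.servo_line([*W(.008,.175),.10],vel=.2)
manip.move_pose([*W(.06,.06),.24],quat(YAW+np.pi)); manip.sleep(.3)
c,im=shot("wrist","pics/w4.png"); np.savez("w4.npz",f=c[0],cx=c[1],cy=c[2],e=c[3],M=c[4])
p0=np.r_[W(.009,.0875),YAW-np.pi/2+.02]
p,q=fit(c,im,p0,"pics/f_w4.png"); print(q); rep(p); np.save("wp.npy",p)
print("boss px",proj(c,[*BOSS,.042]),manip.current_clock())
o=cv2.imread("pics/f_w4.png"); cv2.circle(o,tuple(int(v) for v in proj(c,[*BOSS,.042])),2,(0,0,255),-1)
u=proj(c,[*W(0,.05),.02]).astype(int); x0,y0=np.clip(u-[125,90],0,[390,300]); print(x0,y0)
cv2.imwrite("pics/c4.png",cv2.resize(o[y0:y0+180,x0:x0+250],None,fx=3.2,fy=3.2,interpolation=cv2.INTER_CUBIC))
E
```

```text
0.9558060879368658
wedge [ 0.5995 -0.0141 -1.7418] thin(s,o)mm [11. 36.] back [ 10.9 136. ] askew 0.001
boss px [253.68532154 145.21068971] 11.4917
183 54
```

View pics/c4.png

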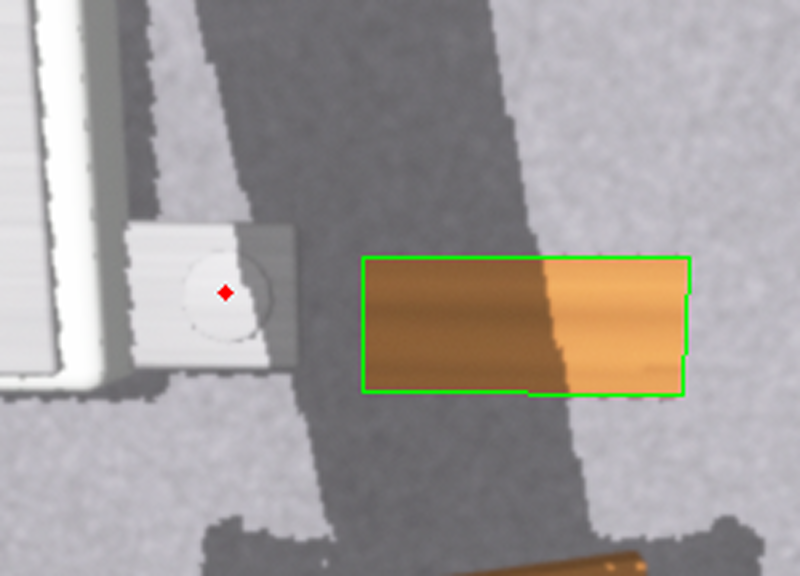

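The wrist crop shows a good wedge fit (crop 362–690, 257–395) that is straight but ~10 mm to +x. The boss circle is at crop (227,296), within 1 mm of my estimate. Now the side nudge.

```bash
sed -i 's/^BOSS=.*/BOSS=np.array([.574,-.097]); BOSS=BOSS+.0009*SX+.0006*SY/' h.py; python3 - <<'E'
from h import *
p=np.load("wp.npy"); rep(p)
manip.servo_line([*W(.052,.098),.10],vel=.2)
manip.servo_line([*W(.052,.098),.007],vel=.15); manip.sleep(.2)
f0=np.array(manip.current_force())
for s in(.042,.0345):
    manip.servo_line([*W(s,.098),.007],vel=.04); f=np.array(manip.current_force())-f0; print(s,f.round(2),(1e3*S(manip.current_tool_pos())).round(1))
manip.sleep(.2)
c,im=shot("wrist","pics/w5.png")
p0=np.r_[W(.002,.086),p[2]]
p,q=fit(c,im,p0,"pics/f_w5.png"); print(q); rep(p); np.save("wp.npy",p); print(manip.current_clock())
E
```

```text
wedge [ 0.5995 -0.0141 -1.7418] thin(s,o)mm [10.1 35.4] back [ 10.  135.4] askew 0.001
0.042 [-1.65  0.63  0.12] [41.6 98.1]
0.0345 [-0.63  0.49  0.18] [34. 98.]
0.9698085115182596
wedge [ 0.5915 -0.013  -1.7317] thin(s,o)mm [ 2.5 35.2] back [  1.4 135.2] askew 0.011
14.3167
```

View pics/f_w5.png

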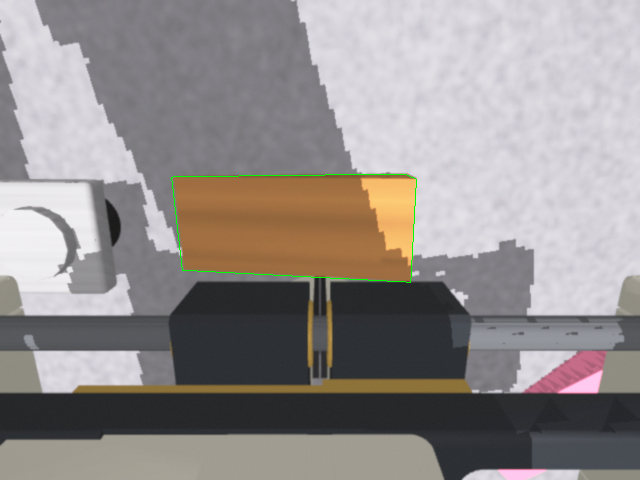

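The in-place picture shows the wedge nearly centred (172–416, 175–282), about 2 mm still to go. I'll finish the nudge, then go behind it and push in with force feedback.

```bash
python3 - <<'E'
from h import *
manip.servo_line([*W(.0328,.094),.007],vel=.04); manip.sleep(.1)
manip.servo_line([*W(.050,.094),.007],vel=.1)
c,im=shot("wrist","pics/w6.png")
p,q=fit(c,im,np.load("wp.npy"),"pics/f_w6.png"); print(q); rep(p); np.save("wp.npy",p)
manip.servo_line([*W(.050,.094),.10],vel=.25)
manip.move_pose([*W(.0,.165),.08],quat(YAW+np.pi/2))
manip.servo_line([*W(.0,.165),.007],vel=.1); manip.sleep(.3)
f0=np.array(manip.current_force())
def go(o,vel):
    manip.servo_line([*W(0,o),.007],vel=vel); t=manip.current_tool_pos(); f=np.array(manip.current_force())-f0
    return S(t)[1],f[:2]@SX,f[:2]@SY,f[2]
print(np.round(go(.130,.05),4)); print(np.round(go(.110,.05),4)); o=.110
while o>.085:
    o-=.001; r=go(o,.02); print(round(o,4),np.round(r,4))
    if r[2]>3: break
print(manip.current_clock())
E
```

```text
0.9761551090610585
wedge [ 0.5904 -0.0132 -1.7438] thin(s,o)mm [ 0.9 34.8] back [  1.  134.8] askew -0.001
[ 0.1302  0.2123 -0.4929  0.7198]
[ 0.1095  0.2238 -1.3409  0.2804]
0.109 [ 0.1092  1.3624 -0.328   0.3218]
0.108 [ 0.108   0.2184 -0.0565  0.5375]
0.107 [ 0.107  -0.0861 -0.3709  0.14  ]
0.106 [ 0.1059  0.7732 -0.214   0.9064]
0.105 [ 0.1049  0.3406 -0.4253 -0.2608]
0.104 [ 0.1038  0.0828 -0.3821  0.9694]
0.103 [ 0.1028  0.8097 -0.7303  0.0361]
0.102 [ 0.1019  0.8043 -0.7935  0.3836]
0.101 [ 0.1008  0.5734 -0.1202  1.1575]
0.1 [0.0998 0.8532 0.3193 1.1291]
0.099 [ 0.0988  1.2755 -0.3736 -0.147 ]
0.098 [0.0979 0.3592 0.071  0.265 ]
0.097 [ 0.0968  0.6783 -0.2723  1.0591]
0.096 [ 0.0959  1.1592 -0.0972  0.5097]
0.095 [ 0.0949  0.654   0.2159 -0.0807]
0.094 [ 0.0941  0.8113 -0.7925  0.5145]
0.093 [0.0935 0.3111 0.5999 0.0474]
0.092 [ 0.093   0.7801  3.789  -0.3501]
23.9917
```

```bash
python3 - <<'E'
from h import *
def F():
    a=[]
    for _ in range(6): a.append(manip.current_force()); manip.sleep(.02)
    a=np.mean(a,0); return np.array([a[:2]@SX,a[:2]@SY,a[2]])
print(F()); o=.092
while o>.085:
    o-=.0004; manip.servo_line([*W(0,o),.007],vel=.02); f=F(); print(round(o,4),(1e3*S(manip.current_tool_pos())).round(2),f.round(2))
    if f[1]>7.2: break
manip.sleep(.3); print(F(), manip.current_clock())
c,im=shot("scene","pics/scene7.png")
E
```

```text
[-0.2295162   4.88441546 -0.54388187]
0.0916 [1.000e-02 9.283e+01] [ 0.18  5.63 -0.74]
0.0912 [-1.000e-02  9.274e+01] [ 0.04  6.26 -1.08]
0.0908 [-4.000e-02  9.265e+01] [ 0.05  6.19 -0.67]
0.0904 [-1.000e-02  9.261e+01] [-0.05  6.94 -0.88]
0.09 [-4.000e-02  9.251e+01] [-0.08  7.82 -1.15]
[ 0.2880133   7.84271297 -0.99333043] 26.2417
```

Jammed with ~7.8 N. I'll back off, check with the wrist camera, and re-measure the boss.

```bash
python3 - <<'E'
from h import *
manip.servo_line([*W(0,.13),.007],vel=.1)
manip.servo_line([*W(0,.13),.11],vel=.25)
manip.move_pose([*W(.06,.03),.22],quat(YAW+np.pi)); manip.sleep(.3)
c,im=shot("wrist","pics/w8.png")
p0=np.r_[W(.001,.032),YAW-np.pi/2]
p,q=fit(c,im,p0,"pics/f_w8.png"); print(q); rep(p)
print(manip.current_clock())
o=cv2.imread("pics/f_w8.png"); u=proj(c,[*BOSS,.042]); print(u); cv2.circle(o,tuple(int(round(v)) for v in u),1,(0,0,255),-1)
x0,y0=np.clip(u.astype(int)-[100,80],0,[440,320]); print(x0,y0)
cv2.imwrite("pics/c8.png",cv2.resize(o[y0:y0+160,x0:x0+200],None,fx=3.5,fy=3.5,interpolation=cv2.INTER_CUBIC))
E
```

```text
0.6211205159209996
wedge [ 0.5813 -0.0655 -1.7465] thin(s,o)mm [  0.8 -18.3] back [ 1.1 81.7] askew -0.004
29.1667
[284.48873168 145.95328947]
184 65
```

View pics/c8.png

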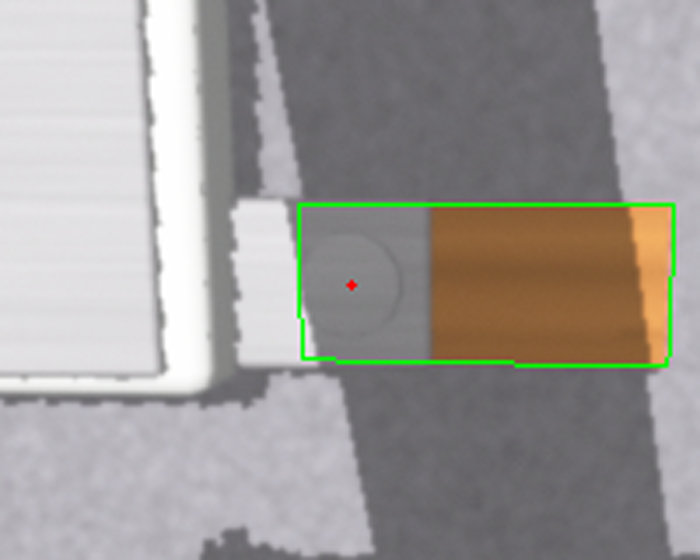

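Crop: the wedge is centred under the ear, within 1 mm and 0.004 rad. The boss is at crop (351,285), exactly at my mark, so the scale has not moved. Now the check press.

```bash
python3 - <<'E'
from h import *
manip.move_pose([*W(0,0),.10],quat(YAW+np.pi/2))
manip.servo_line([*W(0,0),.050],vel=.08); manip.sleep(.3)
def F():
    a=[]
    for _ in range(5): a.append(manip.current_force()); manip.sleep(.02)
    return np.mean(a,0)
f0=F(); print("f0",f0,manip.current_tool_pos()); z=.046; n=0
while z>.030:
    manip.servo_line([*W(0,0),z],vel=.02); f=F()-f0; print(round(z,4),round(manip.current_tool_pos()[2],4),f.round(2))
    if f[2]>13.5: break
    z-=.001 if f[2]<2 else .0005
manip.sleep(1.0); print("hold",(F()-f0).round(2),manip.current_tool_pos())
manip.servo_line([*W(0,0),.06],vel=.05)
manip.servo_line([*W(0,.02),.16],vel=.2); manip.sleep(.3)
print(manip.current_clock())
c,im=shot("scene","pics/scene9.png")
cv2.imwrite("pics/c9.png",cv2.resize(cv2.imread("pics/scene9.png")[190:330,230:430],None,fx=4,fy=4))
E
```

```text
f0 [-0.20577141 -0.36981114 -0.35035883] [ 0.57523526 -0.09656831  0.05037933]
0.046 0.0459 [0.01 0.44 0.19]
0.045 0.045 [0.14 0.48 0.32]
0.044 0.044 [ 0.25 -0.02  0.13]
0.043 0.043 [0.09 0.06 0.4 ]
0.042 0.0424 [-0.89  0.63  4.04]
0.0415 0.0423 [-2.14  0.85  8.96]
0.041 0.0422 [-3.85  1.25 12.31]
0.0405 0.0421 [-4.45  1.31 15.96]
hold [-4.24  0.94 16.19] [ 0.57527305 -0.0965536   0.04212943]
36.925
```

View pics/c9.png

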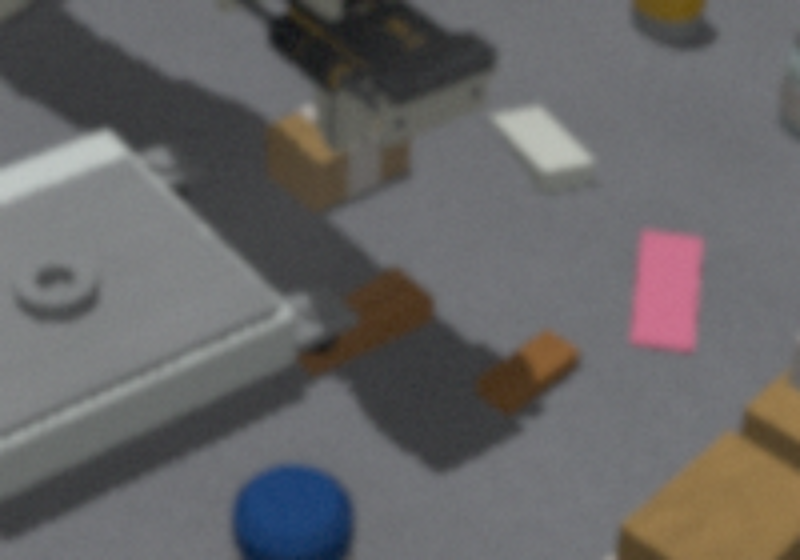

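The crop shows the wedge seated under the ear (300–430, 270–370), the fingers clear, and the other things unmoved. The boss gave way only ~0.3 mm under 16 N, so I'm handing in.

```bash
python3 -c "
from h import *
print(manip.hand_in())"
```

```text
the job is handed in; nothing more can be done
None
```

The job is handed in: the wedge was pushed in to about 7.8 N, within 1 mm of centre under the short foot, and the boss gave only about 0.3 mm under a one-second 16 N press, so the scale no longer rocks.

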